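# Run a ring gauge onto a threaded stud and back it off

## Task

Check the upright threaded stud with the knurled ring gauge: set the gauge over the stud and screw it on clockwise until it comes up snug against the collar, firmly but without forcing it. Then back it off a quarter turn and let go, leaving the gauge level on the stud; do not disturb the other things on the table.

Things in the scene. Friction and masses are not known exactly. Their poses are not given: they have to be found in the camera images.
- gauge: threaded ring gauge: loose steel ring lying flat on the brown card (7 mm thick), knurled outside, 46 mm outside diameter, 24 mm high, 0.13 to 0.21 kg; bore 33 mm with three thread lugs 120 degrees apart reaching in to 25 mm diameter, 5 mm above the underside. Origin: centre of the underside, z up along the bore. Any turned angle will do to set it on.
- stud: upright steel stud with a coarse three-start right-hand thread (outside 31 mm, core 23 mm), fixed to the table by a round flange of 76 mm diameter, 14 mm high at most. Origin: on the stud's axis at the table, z up. Thread ends 50 mm above the origin; above that a smooth cone narrows to 12 mm diameter at the tip, over which the gauge's lugs pass.
- stud_tip (a point): tip of the stud, on its axis 62 mm above its origin, z up. Set over the stud, the gauge comes to rest with its underside about 41 to 49 mm above the table; turned clockwise seen from above it then goes down 21 mm a turn (3.3 mm a radian). Play in the thread is about 1.2 mm along the axis (20 degrees), so a quarter turn back lifts the gauge 3 to 4 mm. The thread's start is not marked.
- collar: plain stop collar fixed round the stud's foot, 44 mm diameter, 12 mm high. Origin: centre of its underside, on the stud's axis; its top face is 12 mm above this and 31 to 35 mm above the table. The gauge's underside meets that face after roughly a quarter to eight tenths of a turn. Grip the gauge firmly (100 N held well; 40 N could slip at the collar).
- collar_top (a point): centre of the collar's top face, z up. Running down, the gauge turns with little torque (up to 0.15 N m when also pressed down); once on the collar the torque rises. Turned in small steps, a rise of 0.15 to 0.3 N m left standing after a step means it is snug, some 25 N on the collar. Turned about 0.6 rad past that it presses with over 80 N, which is forcing it.
- hone: white stone stick 24 x 82 x 22 mm lying on the table; leave alone. Origin: centre of its underside.
- wax_tin: round tin, 72 mm diameter, 35 mm high, on the table; leave alone. Origin: centre of its underside.
- wood_blank: boxwood bar 16 x 56 x 16 mm lying on the table; leave alone. Origin: centre of its underside.
- stone_blank: cream stone, 19 x 19 mm and 56 mm tall, standing on the brown card; leave alone. Origin: centre of its underside.
- wedge: dark wooden wedge 64 x 10 x 20 mm on the table; leave alone. Origin: centre of its underside.
- loupe: black eye loupe, 38 mm diameter, 30 mm high, on the brown card; leave alone. Origin: centre of its underside.
Things that resemble listed ones, but are neither listed nor needed, are in the scene too. What is shaped like the gauge but orange is not meant.

How it is judged:
On the way, in this order (a step that is already met when the one before it is completed fails the run):
1. the gauge is set over the stud, level and round its axis (horizontal distance between gauge and stud below 0.004 m and z of gauge in the frame of stud below 0.05 m and angle between gauge's own z axis and vertical below 0.12 rad), for 0.1 s.
2. the gauge is screwed down snug: its underside is within 1.5 mm of the collar's top, and the thread pulls it on with more than 8 N (on collar and thread alike) (z of gauge in the frame of collar below 0.0135 m and horizontal distance between gauge and collar below 0.003 m and contact force between gauge and collar above 8 N and contact force between gauge and stud above 8 N), for 0.1 s.
At the end, for the whole second after the job is handed in: After having been screwed snug on the collar (within 1.5 mm, the thread pulling it on with more than 8 N), the gauge is backed off about a quarter turn and rests level on the thread, its underside 1.5 to 6 mm above the collar's top, within 3 mm of the stud's axis, tilted less than 0.08 rad, at rest (z of gauge in the frame of collar between 0.0135 and 0.018 m and horizontal distance between gauge and stud below 0.003 m and angle between gauge's own z axis and vertical below 0.08 rad and linear speed of gauge below 0.01 m/s); the robot touches nothing.
It fails at once if the gauge is forced against the collar (more than 80 N) (contact force between gauge and collar above 80 N).
It fails at once if one of the other things is moved by more than 20 mm (distance of any of hone, wax_tin, wood_blank, stone_blank, wedge, loupe from where it was at the start of the episode above 0.02 m).
It also fails if it takes over 72 s, if anything falls off the work surface, if the arm or the gripper's body presses on something with over 40 N, if the wrist force passes 120 N, or if a joint passes its speed limit or range.

## Robot

A 7-joint arm with a two-finger parallel gripper is mounted at the origin on a cart in front of the work surface, level with it; the furniture and walls round the work are solid. World frame = base frame: x ahead of the robot, y to its left, z up, the work surface at z = 0. Lengths are in m, angles in rad, forces in N, time in s.
With the tool pointing down it reaches from about 0.425 to 0.975 m from the base axis. Payload 16.7 kg.
Tool frame: the origin (TCP) lies midway between the tips of the shut fingers; the grasp point (between the pads) lies 19 mm behind it; z points along the fingers, y is the line along which they close (so a half turn about z gives the same grasp; the last joint's range is limited). The gripper opens to 85 mm and grips with 20 to 120 N. Pads are 22 mm wide; open, the fingers measure 114 mm over their backs; the gripper's body (76 mm by 85 mm) begins 54 mm behind the grasp point. The pads swing forward as they close: fully open they stand 13 mm farther back than shut.
Start: joints at [1.067, 0.426, 0.074, 1.606, -0.034, 1.111, -0.067], TCP at [0.234, -0.633, 0.231] pointing down, gripper open.
Joint ranges: [-2.85, 2.85], [-0.5, 2.14], [-1.23, 1.37], [0.21, 2.46], [-1.02, 4.16], [0.16, 2.05], [-2.73, 2.73]. Speed limits (rad/s): [1.89, 1.89, 2.39, 2.39, 3.01, 3.01, 3.01].

## Interface

Orientations are given as a unit quaternion [w, x, y, z].
In Python, from station import monitor, optics, robot gives the robot as it stands.
- The arm moves only by the tool move_arm, never from a script. Its argument "commands" is a list that holds one entry, the list of rows, each a list of 6 numbers: the shift along the tool's x, y, z in units of 25 mm (1.0 is 25 mm), then the turn, a rotation vector about the tool's x, y, z in units of 5 degrees (1.0 is 5 degrees). In form: [[[x, y, z, ax, ay, az], ...]]. A call has exactly 10 rows; each row is the pose to reach, as a shift and turn from the pose commanded when the call began, along the tool's axes at that moment; what a row does not reach only later rows make up. A row lasts 1/10 s, in which the tool goes at most 50 mm and 8.59 degrees, less where a joint would pass 70% of its speed; a pose out of reach is approached as far as the arm can. A call with a gripper value outside its range is refused whole. "claw" is the closure in counts, from 0 (fully open) to 255 (shut), set as the call begins (left out, the last holds). The fingers move at their own pace and stop on an object; the grip force is fixed at half the most. Time passes only in rows, so rows that repeat a pose let the fingers close, or fill a call up. It gives the time, the measured TCP pose, the force, the opening and the grip force at its end, in the units of the state.
- monitor.get_state(): the state, without advancing time (a new reading comes with each control period).
- optics.grab_frame(name): name is "scene" or "top"; returns a dict with "pixels" (480x640x3 uint8, red, green, blue), "fx", "fy", "cx", "cy" (pixels), "extrinsics" (4x4, takes a point from camera to world coordinates). Camera axes: x right, y down, z forward; pixel columns grow to the right and rows downward; lengths in m; the calibration is good to about 2 mm. A picture is of the moment at which its call begins. There is no depth.
- robot.sign_off(): hands the job in; it is judged then, once.
The state is a dict: "clock": time; "qpos": joint angles; "qd": joint speeds; "tau": joint torques, N m; "eef_pos": TCP position; "tcp_rot": TCP orientation; "force": force on the tool from outside, world axes, zero at the start; "wrist_torque": the same for the moment, N m; "gripper_width": finger opening in m; "grip_force": force on a finger pad.
Only numpy, scipy, OpenCV 4.12 (cv2) and the standard library are available. Lean on these libraries where they do the work, as an engineer would, in place of code of your own. Each camera call takes 0.05 s, during which the arm holds its last target. There are 200 camera calls.

## Working session

There is one attempt and no reset: what is moved stays moved. The work goes in short steps, Python scripts to look and compute and a tool call to move; the robot and the scene stay as the last step left them, time stands still between calls to the robot, and variables do not carry over. Pictures are saved under pics/ and viewed, at most 10 in all, crops included, and the job is handed in when it is done.

Besides the shell and the picture viewer there is one more tool, called after "Emit:" in YAML: its name, and indented under it one key for each argument. move_arm: Moves the arm, as the interface text tells. Its arguments: {"type":"object","properties":{"commands":{"type":"array"},"claw":{"type":"number"}},"required":["commands"]}

```bash
ls; mkdir -p pics
python3 - <<'E'
from station import monitor, optics, robot
import cv2,numpy as np
for n in("scene","top"):
    f=optics.grab_frame(n); cv2.imwrite(f"pics/{n}0.png",f["pixels"][:,:,::-1])
    print(n,f["fx"],f["fy"],f["cx"],f["cy"]);print(np.round(f["extrinsics"],4))
s=monitor.get_state();print(s)
E
```

```text
pics
scene 496.9723480953961 496.9723480953961 322.0031981290929 238.3990359963606
[[-0.642  -0.566   0.5171  0.0592]
 [-0.7667  0.4691 -0.4383  0.4131]
 [ 0.0055 -0.6779 -0.7351  0.8589]
 [ 0.      0.      0.      1.    ]]
top 485.53922061039043 485.53922061039043 328.1479647976483 242.72463267003104
[[-0.0102 -0.9848  0.1736  0.4623]
 [-0.9999  0.0082 -0.0125 -0.0415]
 [ 0.0109 -0.1737 -0.9847  0.9206]
 [ 0.      0.      0.      1.    ]]
{'clock': 0.1, 'qpos': array([ 1.06648589,  0.42667872,  0.0738797 ,  1.60655272, -0.03411739,
        1.11079543, -0.06710547]), 'qd': array([ 0.00044558, -0.0022321 ,  0.00217917, -0.00097644,  0.00138243,
        0.00039731,  0.00031124]), 'tau': array([ 9.69849323e-03, -9.51533175e+01,  3.77250195e+00, -4.64397275e+01,
        1.97526708e-02,  6.44579617e-03, -1.87868511e-05]), 'eef_pos': array([ 0.23433808, -0.63261946,  0.23067095]), 'tcp_rot': array([-5.69545316e-04,  9.84310879e-01,  1.76441915e-01, -1.42103564e-04]), 'force': array([0.53475467, 0.42551065, 0.09273801]), 'wrist_torque': array([ 0.03853396,  0.03445325, -0.0242349 ]), 'grip_force': 0.0, 'gripper_width': 0.08543000891007313}
```

View pics/top0.png

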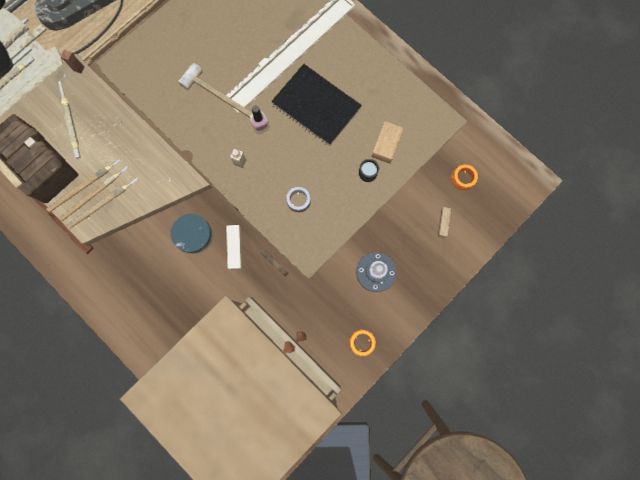

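View pics/scene0.png

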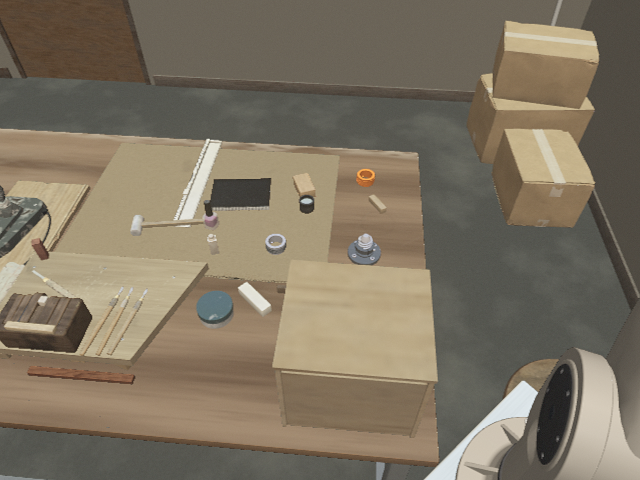

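The top view shows the grey ring gauge at (298,199) on the card and the stud at (377,270). The stone blank is at (237,157), the loupe at (369,170), the hone at (233,246) and the wedge near (274,262). A tall cabinet stands near the base, with a corner at (340,408). In the scene view the gauge is at (275,243) and the stud tip at about (365,238).

```bash
cat > h.py <<'E'
from station import monitor, optics, robot
import cv2,numpy as np
from scipy.spatial.transform import Rotation as R
def ray(f,u,v):
    E=f["extrinsics"]; d=E[:3,:3]@np.array([(u-f["cx"])/f["fx"],(v-f["cy"])/f["fy"],1.]); return E[:3,3],d/np.linalg.norm(d)
def plane(f,u,v,z):
    o,d=ray(f,u,v); return o+d*(z-o[2])/d[2]
def tri(f,p,g,q):
    o,d=ray(f,*p);e,k=ray(g,*q)
    s=np.linalg.lstsq(np.c_[d,-k],e-o,rcond=None)[0]; a=o+s[0]*d;b=e+s[1]*k
    return (a+b)/2,np.linalg.norm(a-b)
E
python3 - <<'E'
from h import *
t=optics.grab_frame("top");s=optics.grab_frame("scene")
np.set_printoptions(precision=4,suppress=True)
def ring(f,u,v,r,name):
    p=f["pixels"][v-r:v+r,u-r:u+r]; hsv=cv2.cvtColor(p,cv2.COLOR_RGB2HSV); lab=cv2.cvtColor(p,cv2.COLOR_RGB2LAB).astype(int)
    m=((lab[:,:,2]<lab[:,:,2].max()*0+134)).astype(np.uint8)
    cs,_=cv2.findContours(m,cv2.RETR_EXTERNAL,cv2.CHAIN_APPROX_NONE); c=max(cs,key=cv2.contourArea)
    e=cv2.fitEllipse(c); c0=(e[0][0]+u-r,e[0][1]+v-r); print(name,c0,e[1],e[2],cv2.boundingRect(c)); return c0
a=ring(t,298,199,20,"gauge top");b=ring(s,275,243,18,"gauge scene")
for z in(.007,.019,.031):print(z,plane(t,*a,z),plane(s,*b,z))
print("tri",tri(t,a,s,b))
c=ring(t,377,272,28,"flange top")
for z in(.0,.014):print("flange",z,plane(t,*c,z))
print("stud tip",plane(t,378,269,.062), tri(t,(378,269),s,(365,236)))
for p,q in(((340,408),(287,262)),((340,408),(430,270)),((222,297),(287,262)),((121,401),(277,367)),((222,297),(277,367)),((340,408),(435,377))):
    print("cab",p,q,tri(t,p,s,q))
for n,(u,v),z in(("stone",(237,157),.05),("loupe",(369,170),.03),("hone",(233,246),.022),("tin",(190,233),.035),("wedge",(274,262),.02),("orange",(362,343),.02)):print(n,plane(t,u,v,z))
A=t["pixels"][160:310,260:420,::-1];B=s["pixels"][190:310,230:390,::-1]
im=np.vstack([cv2.resize(A,(640,600))[:,:]]);
B=cv2.resize(B,(640,480),interpolation=cv2.INTER_CUBIC)
cv2.imwrite("pics/top1.png",cv2.resize(A,(640,600),interpolation=cv2.INTER_CUBIC));cv2.imwrite("pics/sc1.png",B)
E
```

```text
gauge top (297.99525260925293, 198.79611206054688) (23.891944885253906, 24.77471351623535) 163.10574340820312 (8, 8, 25, 25)
gauge scene (275.3241996765137, 243.42851638793945) (20.187501907348633, 20.40447425842285) 170.7179718017578 (8, 9, 21, 21)
0.007 [0.7104 0.0045 0.007 ] [ 0.7152 -0.0018  0.007 ]
0.019 [0.7072 0.0039 0.019 ] [0.7059 0.004  0.019 ]
0.031 [0.7039 0.0033 0.031 ] [0.6967 0.0099 0.031 ]
tri (array([0.7072, 0.0037, 0.0179]), np.float64(0.0007958737661971345))
flange top (375.8961925506592, 271.5077781677246) (39.010780334472656, 39.30797576904297) 139.37498474121094 (7, 8, 41, 40)
flange 0.0 [ 0.5681 -0.1437  0.    ]
flange 0.014 [ 0.5665 -0.1422  0.014 ]
stud tip [ 0.5654 -0.1407  0.062 ] (array([ 0.5659, -0.1407,  0.0604]), np.float64(0.0007257566554525979))
cab (340, 408) (287, 262) (array([0.4165, 0.0374, 0.2844]), np.float64(0.22473251129629238))
cab (340, 408) (430, 270) (array([ 0.3487, -0.0672,  0.2064]), np.float64(0.007312426667281384))
cab (222, 297) (287, 262) (array([0.5101, 0.106 , 0.2101]), np.float64(0.0038348613982349487))
cab (121, 401) (277, 367) (array([0.3643, 0.2389, 0.2137]), np.float64(0.0035603802701725997))
cab (222, 297) (277, 367) (array([ 0.5198,  0.16  , -0.0984]), np.float64(0.023930179951846497))
cab (340, 408) (435, 377) (array([ 0.2924, -0.0831, -0.1085]), np.float64(0.025790342244017165))
stone [0.7805 0.1167 0.05  ]
loupe [ 0.7601 -0.1325  0.03  ]
hone [0.616  0.1254 0.022 ]
tin [0.6389 0.2031 0.035 ]
wedge [0.5854 0.0486 0.02  ]
orange [ 0.4354 -0.1126  0.02  ]
```

View pics/top1.png

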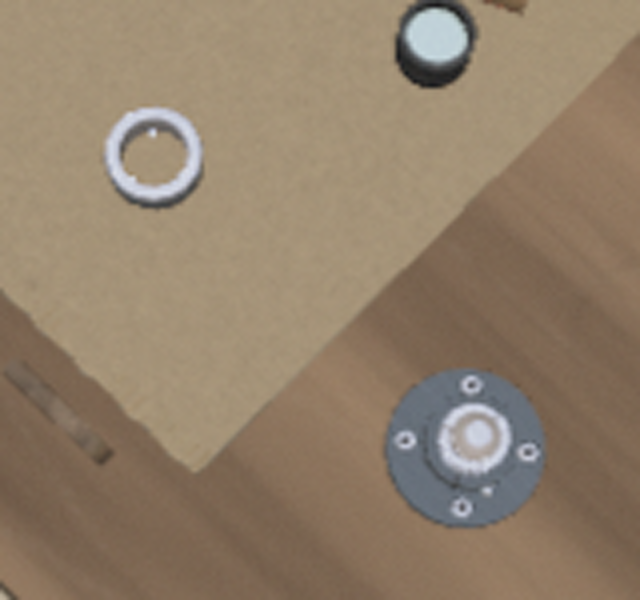

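View pics/sc1.png

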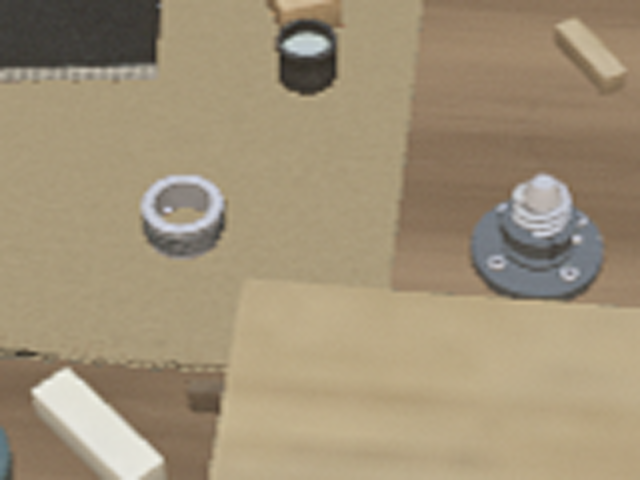

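The crops confirm clean rings: the gauge centre is near (298.4,199) and the stud tip near (378,269). That puts the gauge at (0.707, 0.004) and the stud at (0.566, -0.141). The cabinet is 0.21 m high and the path passes clear of it. I'll start the move now.

Emit:
move_arm:
  commands:
    - [[0, 0, -1.5, 0, 0, 0], [0.5, -0.3, -3, 0, 0, 0], [1.6, -1, -4, 0, 0, 0], [3, -2, -4, 0, 0, 0], [4.4, -2.9, -4, 0, 0, 0], [5.8, -3.8, -4, 0, 0, 0], [7.2, -4.7, -4, 0, 0, 0], [8.6, -5.6, -4, 0, 0, 0], [10, -6.5, -4, 0, 0, 0], [11.4, -7.4, -4, 0, 0, 0]]
  claw: 0

```text
clock: 1.2
eef_pos: [0.4382, -0.3589, 0.3314]
tcp_rot: [0.0, 0.984, 0.176, 0.0]
force: [0.4, -0.7, 0.1]
gripper_width: 0.0853
grip_force: 0.0
```

```bash
cat >> h.py <<'E'
def go(x,y,z):
    s=monitor.get_state();w,a,b,c=s["tcp_rot"];r=R.from_quat([a,b,c,w])
    print("t",s["clock"],"tcp",np.round(s["eef_pos"],4),"q",np.round(s["qpos"],3)); M=r.as_matrix()
    print("yaw x",np.degrees(np.arctan2(M[1,0],M[0,0])).round(2),"toolz",M[:,2].round(4),"F",s["force"].round(2),"T",s["wrist_torque"].round(3),"w",round(s["gripper_width"],4),s["grip_force"])
    print("units",(r.inv().apply(np.array([x,y,z])-s["eef_pos"])/.025).round(2))
E
python3 -c "
from h import *
go(.707,.004,.25)"
```

```text
t 1.2 tcp [ 0.4382 -0.3589  0.3314] q [ 0.661  0.177 -0.102  1.721  0.019  1.244 -0.662]
yaw x 20.32 toolz [ 0.e+00 -1.e-04 -1.e+00] F [ 0.42 -0.73  0.05] T [-0.042 -0.058  0.027] w 0.0853 0.0
units [15.13 -9.88  3.25]
```

Emit:
move_arm:
  commands:
    - [[1.4, -0.9, 0, 0, 0, -1.7], [2.8, -1.85, 0, 0, 0, -3.4], [4.2, -2.75, 0, 0, 0, -5.1], [5.6, -3.7, 0, 0, 0, -6.8], [7, -4.6, 0.3, 0, 0, -8.5], [8.4, -5.5, 0.8, 0, 0, -10.2], [9.8, -6.4, 1.3, 0, 0, -11.9], [11.2, -7.3, 1.8, 0, 0, -13.6], [12.6, -8.25, 2.3, 0, 0, -15.3], [14, -9.15, 2.8, 0, 0, -17]]

```text
clock: 2.2
eef_pos: [0.687, -0.0229, 0.2608]
tcp_rot: [-0.0, 0.604, 0.797, 0.0]
force: [-0.3, -1.1, -0.3]
gripper_width: 0.0855
grip_force: 0.0
```

```bash
python3 -c "
from h import *
go(.7072,.0038,.15)"
```

```text
t 2.2 tcp [ 0.687  -0.0229  0.2608] q [ 0.278  0.465 -0.478  1.515  0.222  1.215  0.039]
yaw x 105.66 toolz [-0.e+00  1.e-04 -1.e+00] F [-0.27 -1.05 -0.26] T [-0.074 -0.014 -0.04 ] w 0.0855 0.0
units [0.81 1.07 4.43]
```

Emit:
move_arm:
  commands:
    - [[0.3, 0.4, 0.4, 0, 0, -1.7], [0.6, 0.8, 0.9, 0, 0, -3.4], [0.8, 1.05, 1.4, 0, 0, -5.1], [0.81, 1.07, 1.9, 0, 0, -6.8], [0.81, 1.07, 2.3, 0, 0, -8.5], [0.81, 1.07, 2.6, 0, 0, -10.2], [0.81, 1.07, 2.8, 0, 0, -11.9], [0.81, 1.07, 3, 0, 0, -13.6], [0.81, 1.07, 3.1, 0, 0, -15.3], [0.81, 1.07, 3.2, 0, 0, -17]]

```text
clock: 3.2
eef_pos: [0.7065, 0.0021, 0.1809]
tcp_rot: [-0.0, -0.093, 0.996, 0.0]
force: [0.1, -0.2, 0.3]
gripper_width: 0.0855
grip_force: 0.0
```

```bash
python3 -c "
from h import *
go(.7072,.0038,.10)
t=optics.grab_frame('top');s=optics.grab_frame('scene')
A=t['pixels'][110:290,200:400,::-1];B=s['pixels'][120:320,180:430,::-1]
cv2.imwrite('pics/a2.png',np.hstack([cv2.resize(A,(400,360)),cv2.resize(B,(400,360))]))"
```

```text
t 3.2 tcp [0.7065 0.0021 0.1809] q [ 0.418  0.634 -0.768  1.535  0.465  1.164  1.317]
yaw x -169.33 toolz [-5.e-04  0.e+00 -1.e+00] F [ 0.12 -0.23  0.33] T [ 0.004 -0.014 -0.026] w 0.0855 0.0
units [-0.04  0.06  3.23]
```

View pics/a2.png

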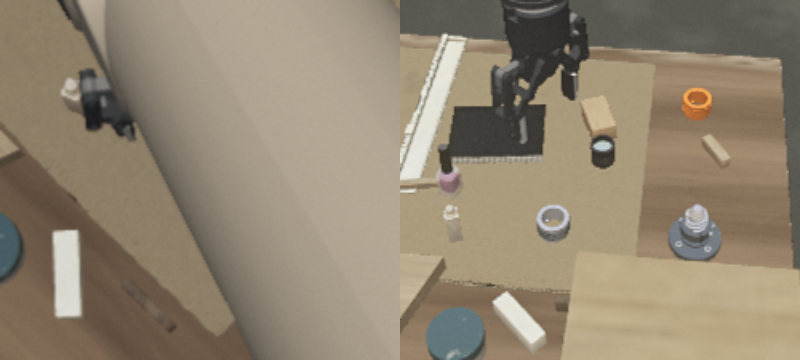

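The scene view shows the gripper hanging at image (535,60), well above the gauge at (553,222), and nothing has moved. The arm hides the top view. Next I descend.

Emit:
move_arm:
  commands:
    - [[0, 0, 0.8, 0, 0, 0], [0, 0, 1.6, 0, 0, 0], [0, 0, 2.4, 0, 0, 0], [0, 0, 3.2, 0, 0, 0], [0, 0, 4, 0, 0, 0], [0, 0, 4.6, 0, 0, 0], [0, 0, 5.1, 0, 0, 0], [0, 0, 5.4, 0, 0, 0], [0, 0, 5.5, 0, 0, 0], [0, 0, 5.5, 0, 0, 0]]

```text
clock: 4.3
eef_pos: [0.7068, 0.0023, 0.0439]
tcp_rot: [0.0, -0.09, 0.996, 0.0]
force: [1.1, -0.3, -1.0]
gripper_width: 0.0853
grip_force: 0.0
```

```bash
python3 -c "
from h import *
go(.7072,.0038,.006)
s=optics.grab_frame('scene')
B=s['pixels'][170:300,200:350,::-1]
cv2.imwrite('pics/a3.png',cv2.resize(B,(600,520),interpolation=cv2.INTER_CUBIC))"
```

```text
t 4.3 tcp [0.7068 0.0023 0.0439] q [ 0.373  0.771 -0.694  1.622  0.574  0.962  1.231]
yaw x -169.68 toolz [ 2.e-04  1.e-04 -1.e+00] F [ 1.14 -0.34 -0.99] T [-0.013 -0.038  0.03 ] w 0.0853 0.0
units [-0.03  0.06  1.52]
```

View pics/a3.png

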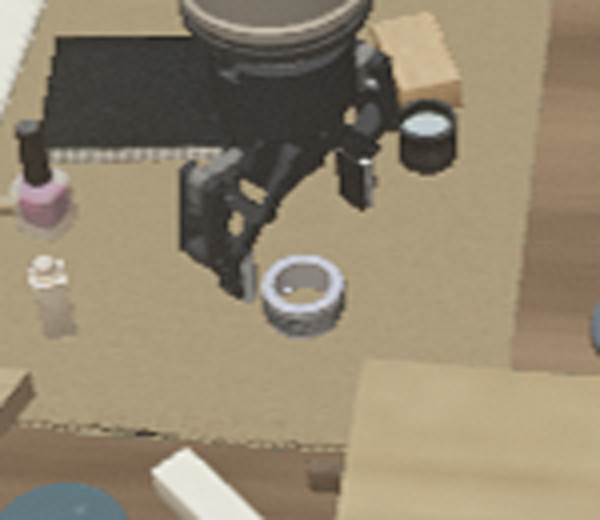

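The fingers straddle the gauge, with the left tip at crop (243,298), the right tip at (350,205) and the gauge at (304,295). I'll go down to grasp height and close.

Emit:
move_arm:
  commands:
    - [[-0.03, 0.06, 0.4, 0, 0, 0], [-0.03, 0.06, 0.8, 0, 0, 0], [-0.03, 0.06, 1.1, 0, 0, 0], [-0.03, 0.06, 1.3, 0, 0, 0], [-0.03, 0.06, 1.45, 0, 0, 0], [-0.03, 0.06, 1.5, 0, 0, 0], [-0.03, 0.06, 1.5, 0, 0, 0], [-0.03, 0.06, 1.5, 0, 0, 0], [-0.03, 0.06, 1.5, 0, 0, 0], [-0.03, 0.06, 1.5, 0, 0, 0]]

```text
clock: 5.35
eef_pos: [0.7073, 0.0039, 0.0066]
tcp_rot: [0.0, -0.09, 0.996, 0.0]
force: [0.5, 0.1, -1.0]
gripper_width: 0.0852
grip_force: 0.0
```

Emit:
move_arm:
  commands:
    - [[0, 0, 0, 0, 0, 0], [0, 0, 0, 0, 0, 0], [0, 0, 0, 0, 0, 0], [0, 0, 0, 0, 0, 0], [0, 0, 0, 0, 0, 0], [0, 0, 0, 0, 0, 0], [0, 0, 0, 0, 0, 0], [0, 0, 0, 0, 0, 0], [0, 0, 0, 0, 0, 0], [0, 0, 0, 0, 0, 0]]
  claw: 255

```text
clock: 6.35
eef_pos: [0.7073, 0.0039, 0.0067]
tcp_rot: [0.0, -0.09, 0.996, -0.0]
force: [-1.2, -0.3, 5.6]
gripper_width: 0.0446
grip_force: 61.7
```

```bash
python3 -c "
from h import *
go(.7072,.0038,.006)"
```

```text
t 6.35 tcp [0.7073 0.0039 0.0067] q [ 0.354  0.814 -0.669  1.633  0.607  0.912  1.206]
yaw x -169.68 toolz [ 3.e-04 -0.e+00 -1.e+00] F [-1.19 -0.28  5.55] T [-0.055  0.371 -0.006] w 0.0446 61.7362682428211
units [ 0.   -0.    0.03]
```

Emit:
move_arm:
  commands:
    - [[0, 0, -0.4, 0, 0, 0], [0, 0, -1.2, 0, 0, 0], [0, 0, -2.2, 0, 0, 0], [0, 0, -3.3, 0, 0, 0], [0.5, -0.3, -4.3, 0, 0, -1], [1.3, -0.9, -5, 0, 0, -2], [2.3, -1.6, -5.2, 0, 0, -3], [3.3, -2.4, -5.2, 0, 0, -4], [4.2, -3, -5.2, 0, 0, -5], [5, -3.6, -5.2, 0, 0, -6]]

```text
clock: 7.35
eef_pos: [0.5994, -0.1081, 0.1379]
tcp_rot: [0.0, -0.346, 0.938, -0.001]
force: [0.6, -0.0, -1.9]
gripper_width: 0.0446
grip_force: 61.5
```

```bash
python3 -c "
from h import *
go(.566,-.141,.125)"
```

```text
t 7.35 tcp [ 0.5994 -0.1081  0.1379] q [ 0.747  0.577 -0.908  1.802  0.528  1.025  1.911]
yaw x -139.48 toolz [ 0.001  -0.0011 -1.    ] F [ 0.59 -0.03 -1.86] T [-0.05  -0.002  0.006] w 0.0446 61.50060888379812
units [ 1.87 -0.13  0.52]
```

Emit:
move_arm:
  commands:
    - [[0.5, 0, 0, 0, 0, 0], [1, -0.05, 0.1, 0, 0, 0], [1.4, -0.1, 0.3, 0, 0, 0], [1.7, -0.13, 0.6, 0, 0, 0], [1.87, -0.13, 0.9, 0, 0, 0], [1.87, -0.13, 1.2, 0, 0, 0], [1.87, -0.13, 1.4, 0, 0, 0], [1.87, -0.13, 1.4, 0, 0, 0], [1.87, -0.13, 1.4, 0, 0, 0], [1.87, -0.13, 1.4, 0, 0, 0]]

```text
clock: 8.35
eef_pos: [0.5671, -0.1395, 0.1016]
tcp_rot: [0.0, -0.345, 0.939, 0.0]
force: [0.5, -0.3, -1.8]
gripper_width: 0.0446
grip_force: 61.5
```

```bash
python3 -c "
from h import *
go(.566,-.141,.06)
s=optics.grab_frame('scene');t=optics.grab_frame('top')
E=np.linalg.inv(s['extrinsics'])
for p in((.566,-.141,.062),(.566,-.141,.033),(.566,-.141,.1),(.566,-.141,.124)):
    c=E@np.r_[p,1];print(p,(c[0]/c[2]*s['fx']+s['cx']-310)*5,(c[1]/c[2]*s['fy']+s['cy']-180)*5)
B=s['pixels'][180:290,310:430,::-1];A=t['pixels'][220:320,330:430,::-1]
cv2.imwrite('pics/a4.png',cv2.resize(B,(600,550),interpolation=cv2.INTER_CUBIC))"
```

```text
t 8.35 tcp [ 0.5671 -0.1395  0.1016] q [ 0.808  0.584 -0.888  1.884  0.557  0.942  1.934]
yaw x -139.65 toolz [ 4.e-04  2.e-04 -1.e+00] F [ 0.51 -0.3  -1.85] T [-0.003  0.018 -0.028] w 0.0446 61.49916261434555
units [ 0.07 -0.02  1.66]
(0.566, -0.141, 0.062) 276.46878355432875 277.09474275035336
(0.566, -0.141, 0.033) 271.9615316695112 321.30560453765014
(0.566, -0.141, 0.1) 282.648529694828 216.47867125488517
(0.566, -0.141, 0.124) 286.7217232907683 176.5254128826149
```

View pics/a4.png

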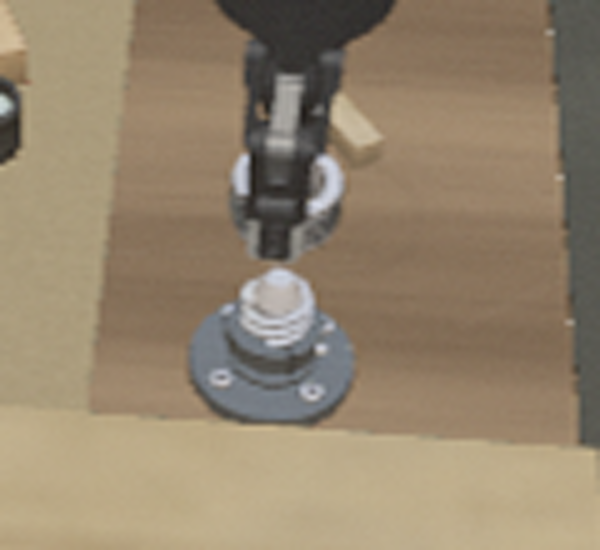

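The gauge, centred at (288,205), hangs above the stud tip at (279,273). Both lie within about 1 mm of the projected stud axis, so I'll lower it.

Emit:
move_arm:
  commands:
    - [[0.07, -0.02, 0.3, 0, 0, 0], [0.07, -0.02, 0.6, 0, 0, 0], [0.07, -0.02, 0.9, 0, 0, 0], [0.07, -0.02, 1.2, 0, 0, 0], [0.07, -0.02, 1.4, 0, 0, 0], [0.07, -0.02, 1.6, 0, 0, 0], [0.07, -0.02, 1.75, 0, 0, 0], [0.07, -0.02, 1.85, 0, 0, 0], [0.07, -0.02, 1.9, 0, 0, 0], [0.07, -0.02, 1.9, 0, 0, 0]]

```text
clock: 9.45
eef_pos: [0.5658, -0.1413, 0.0538]
tcp_rot: [0.0, -0.345, 0.939, 0.0]
force: [0.3, -0.1, -1.6]
gripper_width: 0.0443
grip_force: 61.5
```

```bash
python3 -c "
from h import *
go(.566,-.141,.045)"
```

```text
t 9.45 tcp [ 0.5658 -0.1413  0.0538] q [ 0.773  0.643 -0.839  1.912  0.623  0.869  1.885]
yaw x -139.67 toolz [ 0.e+00  1.e-04 -1.e+00] F [ 0.31 -0.06 -1.57] T [-0.022  0.014  0.02 ] w 0.0443 61.50800345465541
units [-0.02  0.    0.35]
```

Emit:
move_arm:
  commands:
    - [[0, 0, 0.03, 0, 0, 0], [0, 0, 0.06, 0, 0, 0], [0, 0, 0.09, 0, 0, 0], [0, 0, 0.12, 0, 0, 0], [0, 0, 0.15, 0, 0, 0], [0, 0, 0.18, 0, 0, 0], [0, 0, 0.2, 0, 0, 0], [0, 0, 0.2, 0, 0, 0], [0, 0, 0.2, 0, 0, 0], [0, 0, 0.2, 0, 0, 0]]

```text
clock: 10.45
eef_pos: [0.5659, -0.1413, 0.0489]
tcp_rot: [0.0, -0.345, 0.939, 0.0]
force: [3.0, 1.4, -1.2]
gripper_width: 0.0445
grip_force: 61.5
```

Emit:
move_arm:
  commands:
    - [[-0.03, 0, 0.03, 0, 0, 0], [-0.04, -0.01, 0.05, 0, 0, 0], [-0.04, -0.01, 0.08, 0, 0, 0], [-0.04, -0.01, 0.1, 0, 0, 0], [-0.04, -0.01, 0.12, 0, 0, 0], [-0.04, -0.01, 0.14, 0, 0, 0], [-0.04, -0.01, 0.14, 0, 0, 0], [-0.04, -0.01, 0.14, 0, 0, 0], [-0.04, -0.01, 0.14, 0, 0, 0], [-0.04, -0.01, 0.14, 0, 0, 0]]

```text
clock: 11.45
eef_pos: [0.5667, -0.1409, 0.0454]
tcp_rot: [0.0, -0.345, 0.939, -0.0]
force: [-0.5, -0.2, 3.0]
gripper_width: 0.0446
grip_force: 62.1
```

```bash
python3 -c "
from h import *
go(.566,-.141,.041)"
```

```text
t 11.45 tcp [ 0.5667 -0.1409  0.0454] q [ 0.764  0.655 -0.83   1.914  0.636  0.858  1.875]
yaw x -139.67 toolz [ 1.e-04 -0.e+00 -1.e+00] F [-0.5  -0.22  3.03] T [-0.008  0.199  0.006] w 0.0446 62.11804702877998
units [0.02 0.02 0.18]
```

Emit:
move_arm:
  commands:
    - [[0, 0, 0.01, 0, 0, 1], [0, 0, 0.02, 0, 0, 2], [0, 0, 0.035, 0, 0, 3], [0, 0, 0.045, 0, 0, 4], [0, 0, 0.06, 0, 0, 5], [0, 0, 0.07, 0, 0, 6], [0, 0, 0.08, 0, 0, 7], [0, 0, 0.095, 0, 0, 8], [0, 0, 0.095, 0, 0, 8], [0, 0, 0.095, 0, 0, 8]]

```text
clock: 12.45
eef_pos: [0.5674, -0.1413, 0.0432]
tcp_rot: [0.001, -0.003, 1.0, -0.0]
force: [4.5, -3.5, 0.9]
gripper_width: 0.0447
grip_force: 61.8
```

```bash
python3 -c "
from h import *
go(.5667,-.1409,.041)"
```

```text
t 12.45 tcp [ 0.5674 -0.1413  0.0432] q [ 0.652  0.603 -0.671  1.921  0.517  0.795  1.272]
yaw x -179.61 toolz [ 1.4e-03 -6.0e-04 -1.0e+00] F [ 4.45 -3.48  0.95] T [-0.838 -0.926 -0.021] w 0.0447 61.834502723068
units [0.03 0.02 0.09]
```

Emit:
move_arm:
  commands:
    - [[-0.01, -0.01, 0.015, 0, 0, 1.4], [-0.01, -0.015, 0.03, 0, 0, 2.8], [-0.01, -0.015, 0.05, 0, 0, 4.2], [-0.01, -0.02, 0.065, 0, 0, 5.6], [0, -0.02, 0.08, 0, 0, 7], [0, -0.02, 0.1, 0, 0, 8.4], [0, -0.025, 0.115, 0, 0, 9.8], [0, -0.03, 0.13, 0, 0, 11.2], [0, -0.03, 0.14, 0, 0, 12], [0, -0.03, 0.14, 0, 0, 12]]

```text
clock: 13.45
eef_pos: [0.5672, -0.1426, 0.0397]
tcp_rot: [0.001, 0.498, 0.867, -0.0]
force: [2.8, -7.0, 2.6]
gripper_width: 0.0444
grip_force: 62.0
```

```bash
python3 -c "
from h import *
go(.5667,-.1409,.035)"
```

```text
t 13.45 tcp [ 0.5672 -0.1426  0.0397] q [ 0.465  0.551 -0.42   1.933  0.33   0.724  0.378]
yaw x 120.23 toolz [ 0.001  -0.0011 -1.    ] F [ 2.82 -7.01  2.58] T [-1.38  -0.629  0.055] w 0.0444 61.95583423599601
units [0.07 0.02 0.19]
```

Emit:
move_arm:
  commands:
    - [[-0.03, 0, 0.015, 0, 0, 1.4], [-0.035, -0.01, 0.03, 0, 0, 2.8], [-0.035, -0.015, 0.05, 0, 0, 4.2], [-0.035, -0.02, 0.065, 0, 0, 5.6], [-0.035, -0.02, 0.08, 0, 0, 7], [-0.035, -0.02, 0.1, 0, 0, 8.4], [-0.035, -0.025, 0.115, 0, 0, 9.8], [-0.035, -0.03, 0.13, 0, 0, 11.2], [-0.035, -0.03, 0.14, 0, 0, 12], [-0.035, -0.03, 0.14, 0, 0, 12]]

```text
clock: 14.45
eef_pos: [0.5664, -0.143, 0.036]
tcp_rot: [0.0, 0.865, 0.502, -0.0]
force: [-0.6, -3.4, 4.1]
gripper_width: 0.0444
grip_force: 62.2
```

```bash
python3 -c "
from h import *
go(.5667,-.1409,.035)"
```

```text
t 14.45 tcp [ 0.5664 -0.143   0.036 ] q [ 0.264  0.527 -0.161  1.948  0.13   0.677 -0.495]
yaw x 60.32 toolz [-2.e-04 -4.e-04 -1.e+00] F [-0.59 -3.43  4.12] T [-0.659  0.19  -0.086] w 0.0444 62.226764503866434
units [ 0.08 -0.03  0.04]
```

Emit:
move_arm:
  commands:
    - [[-0.015, 0, 0.01, 0, 0, 1], [-0.02, 0, 0.02, 0, 0, 2], [-0.02, 0, 0.035, 0, 0, 3], [-0.02, 0, 0.035, 0, 0, 3], [-0.02, 0, 0.035, 0, 0, 3], [-0.02, 0, 0.035, 0, 0, 3], [-0.02, 0, 0.035, 0, 0, 3], [-0.02, 0, 0.035, 0, 0, 3], [-0.02, 0, 0.035, 0, 0, 3], [-0.02, 0, 0.035, 0, 0, 3]]

```text
clock: 15.45
eef_pos: [0.5661, -0.1431, 0.035]
tcp_rot: [-0.0, 0.923, 0.385, -0.0]
force: [-0.4, 1.6, 4.0]
gripper_width: 0.0448
grip_force: 62.3
```

```bash
python3 -c "
from h import *
go(.5667,-.1409,.035)"
```

```text
t 15.45 tcp [ 0.5661 -0.1431  0.035 ] q [ 0.213  0.525 -0.096  1.952  0.077  0.668 -0.71 ]
yaw x 45.35 toolz [-1.e-04  2.e-04 -1.e+00] F [-0.41  1.62  4.04] T [ 0.254  0.34  -0.044] w 0.0448 62.28573253378272
units [ 0.08 -0.05  0.  ]
```

Torque about z is still near zero, so I'll continue in 10° steps.

Emit:
move_arm:
  commands:
    - [[0, 0, 0.012, 0, 0, 1], [0, 0, 0.024, 0, 0, 2], [0, 0, 0.024, 0, 0, 2], [0, 0, 0.024, 0, 0, 2], [0, 0, 0.024, 0, 0, 2], [0, 0, 0.024, 0, 0, 2], [0, 0, 0.024, 0, 0, 2], [0, 0, 0.024, 0, 0, 2], [0, 0, 0.024, 0, 0, 2], [0, 0, 0.024, 0, 0, 2]]

```text
clock: 16.45
eef_pos: [0.566, -0.1433, 0.0344]
tcp_rot: [-0.0, 0.953, 0.304, -0.0]
force: [-3.6, 0.3, 6.3]
gripper_width: 0.0443
grip_force: 62.3
```

```bash
python3 -c "
from h import *
go(.5667,-.1409,.035)"
```

```text
t 16.45 tcp [ 0.566  -0.1433  0.0344] q [ 0.178  0.525 -0.052  1.954  0.042  0.664 -0.852]
yaw x 35.41 toolz [-4.e-04  0.e+00 -1.e+00] F [-3.61  0.25  6.33] T [ 0.001  0.646 -0.072] w 0.0443 62.32449805364013
units [ 0.08 -0.06 -0.02]
```

Emit:
move_arm:
  commands:
    - [[-0.01, -0.01, 0.012, 0, 0, 1], [-0.01, -0.01, 0.022, 0, 0, 2], [-0.01, -0.01, 0.022, 0, 0, 2], [-0.01, -0.01, 0.022, 0, 0, 2], [-0.01, -0.01, 0.022, 0, 0, 2], [-0.01, -0.01, 0.022, 0, 0, 2], [-0.01, -0.01, 0.022, 0, 0, 2], [-0.01, -0.01, 0.022, 0, 0, 2], [-0.01, -0.01, 0.022, 0, 0, 2], [-0.01, -0.01, 0.022, 0, 0, 2]]

```text
clock: 17.45
eef_pos: [0.5658, -0.1432, 0.0339]
tcp_rot: [-0.0, 0.976, 0.219, -0.0]
force: [-2.1, 0.0, 4.6]
gripper_width: 0.0446
grip_force: 62.3
```

```bash
python3 -c "
from h import *
go(.5667,-.1409,.035)"
```

```text
t 17.45 tcp [ 0.5658 -0.1432  0.0339] q [ 0.143  0.525 -0.007  1.957  0.005  0.659 -0.996]
yaw x 25.33 toolz [-0.  0. -1.] F [-2.09  0.03  4.65] T [-0.151  0.43  -0.005] w 0.0446 62.2710429970175
units [ 0.07 -0.07 -0.04]
```

Emit:
move_arm:
  commands:
    - [[-0.005, -0.005, 0.012, 0, 0, 1], [-0.005, -0.005, 0.022, 0, 0, 2], [-0.005, -0.005, 0.022, 0, 0, 2], [-0.005, -0.005, 0.022, 0, 0, 2], [-0.005, -0.005, 0.022, 0, 0, 2], [-0.005, -0.005, 0.022, 0, 0, 2], [-0.005, -0.005, 0.022, 0, 0, 2], [-0.005, -0.005, 0.022, 0, 0, 2], [-0.005, -0.005, 0.022, 0, 0, 2], [-0.005, -0.005, 0.022, 0, 0, 2]]

```text
clock: 18.45
eef_pos: [0.5657, -0.143, 0.0334]
tcp_rot: [-0.0, 0.991, 0.133, 0.0]
force: [-0.1, 1.7, 2.5]
gripper_width: 0.0447
grip_force: 62.2
```

```bash
python3 -c "
from h import *
go(.5667,-.1409,.035)"
```

```text
t 18.45 tcp [ 0.5657 -0.143   0.0334] q [ 0.107  0.526  0.038  1.96  -0.032  0.656 -1.138]
yaw x 15.34 toolz [-0.e+00  2.e-04 -1.e+00] F [-0.09  1.68  2.52] T [ 0.415  0.267 -0.038] w 0.0447 62.154001761227846
units [ 0.06 -0.07 -0.06]
```

Emit:
move_arm:
  commands:
    - [[0, 0, 0.012, 0, 0, 1], [0, 0, 0.024, 0, 0, 2], [0, 0, 0.024, 0, 0, 2], [0, 0, 0.024, 0, 0, 2], [0, 0, 0.024, 0, 0, 2], [0, 0, 0.024, 0, 0, 2], [0, 0, 0.024, 0, 0, 2], [0, 0, 0.024, 0, 0, 2], [0, 0, 0.024, 0, 0, 2], [0, 0, 0.024, 0, 0, 2]]

```text
clock: 19.45
eef_pos: [0.5656, -0.1432, 0.0333]
tcp_rot: [-0.0, 0.999, 0.046, -0.0]
force: [-5.7, 1.8, 13.0]
gripper_width: 0.0445
grip_force: 63.2
```

```bash
python3 -c "
from h import *
go(.5667,-.1409,.035)"
```

```text
t 19.45 tcp [ 0.5656 -0.1432  0.0333] q [ 0.072  0.528  0.083  1.963 -0.069  0.654 -1.279]
yaw x 5.31 toolz [-0.e+00  1.e-04 -1.e+00] F [-5.68  1.78 12.98] T [ 0.377  1.135 -0.157] w 0.0445 63.20491762831807
units [ 0.05 -0.09 -0.07]
```

Fz rose to 13 N and z stalled at 0.0333, which means the gauge has met the collar. I'll hold z and take up the thread play in small turns.

Emit:
move_arm:
  commands:
    - [[-0.01, 0, 0, 0, 0, 1], [-0.015, 0, 0, 0, 0, 2], [-0.015, 0, 0, 0, 0, 2], [-0.015, 0, 0, 0, 0, 2], [-0.015, 0, 0, 0, 0, 2], [-0.015, 0, 0, 0, 0, 2], [-0.015, 0, 0, 0, 0, 2], [-0.015, 0, 0, 0, 0, 2], [-0.015, 0, 0, 0, 0, 2], [-0.015, 0, 0, 0, 0, 2]]

```text
clock: 20.45
eef_pos: [0.5654, -0.1431, 0.0333]
tcp_rot: [-0.0, 0.999, -0.041, 0.0]
force: [-5.1, 2.4, 12.6]
gripper_width: 0.0444
grip_force: 63.1
```

```bash
python3 -c "
from h import *
go(.5667,-.1409,.035)"
```

```text
t 20.45 tcp [ 0.5654 -0.1431  0.0333] q [ 0.037  0.53   0.128  1.965 -0.107  0.653 -1.42 ]
yaw x -4.68 toolz [ 2.e-04  2.e-04 -1.e+00] F [-5.07  2.36 12.63] T [ 0.537  0.919 -0.152] w 0.0444 63.103439351543784
units [ 0.05 -0.09 -0.07]
```

Emit:
move_arm:
  commands:
    - [[-0.005, 0.003, 0, 0, 0, 0.5], [-0.005, 0.005, 0, 0, 0, 1], [-0.005, 0.005, 0, 0, 0, 1.3], [-0.005, 0.005, 0, 0, 0, 1.3], [-0.005, 0.005, 0, 0, 0, 1.3], [-0.005, 0.005, 0, 0, 0, 1.3], [-0.005, 0.005, 0, 0, 0, 1.3], [-0.005, 0.005, 0, 0, 0, 1.3], [-0.005, 0.005, 0, 0, 0, 1.3], [-0.005, 0.005, 0, 0, 0, 1.3]]

```text
clock: 21.45
eef_pos: [0.5652, -0.143, 0.0332]
tcp_rot: [-0.0, 0.995, -0.097, 0.0]
force: [-5.0, 3.2, 12.9]
gripper_width: 0.0442
grip_force: 63.2
```

```bash
python3 -c "
from h import *
go(.5667,-.1409,.035)"
```

```text
t 21.45 tcp [ 0.5652 -0.143   0.0332] q [ 0.014  0.531  0.158  1.967 -0.132  0.653 -1.51 ]
yaw x -11.17 toolz [ 1.e-04  4.e-04 -1.e+00] F [-5.    3.24 12.86] T [ 0.712  0.978 -0.085] w 0.0442 63.16412005573511
units [ 0.04 -0.09 -0.07]
```

Emit:
move_arm:
  commands:
    - [[-0.003, 0.003, 0, 0, 0, 0.5], [-0.003, 0.003, 0, 0, 0, 1], [-0.003, 0.003, 0, 0, 0, 1.2], [-0.003, 0.003, 0, 0, 0, 1.2], [-0.003, 0.003, 0, 0, 0, 1.2], [-0.003, 0.003, 0, 0, 0, 1.2], [-0.003, 0.003, 0, 0, 0, 1.2], [-0.003, 0.003, 0, 0, 0, 1.2], [-0.003, 0.003, 0, 0, 0, 1.2], [-0.003, 0.003, 0, 0, 0, 1.2]]

```text
clock: 22.45
eef_pos: [0.5652, -0.1429, 0.0333]
tcp_rot: [-0.0, 0.989, -0.149, 0.0]
force: [-4.3, 4.7, 12.9]
gripper_width: 0.0446
grip_force: 63.2
```

```bash
python3 -c "
from h import *
go(.5667,-.1409,.035)"
```

```text
t 22.45 tcp [ 0.5652 -0.1429  0.0333] q [-0.007  0.533  0.185  1.969 -0.155  0.653 -1.594]
yaw x -17.14 toolz [ 1.e-04  5.e-04 -1.e+00] F [-4.31  4.67 12.86] T [0.944 0.98  0.077] w 0.0446 63.20039285346866
units [ 0.04 -0.09 -0.07]
```

Emit:
move_arm:
  commands:
    - [[-0.003, 0.003, 0, 0, 0, 0.5], [-0.003, 0.003, 0, 0, 0, 1], [-0.003, 0.003, 0, 0, 0, 1.2], [-0.003, 0.003, 0, 0, 0, 1.2], [-0.003, 0.003, 0, 0, 0, 1.2], [-0.003, 0.003, 0, 0, 0, 1.2], [-0.003, 0.003, 0, 0, 0, 1.2], [-0.003, 0.003, 0, 0, 0, 1.2], [-0.003, 0.003, 0, 0, 0, 1.2], [-0.003, 0.003, 0, 0, 0, 1.2]]

```text
clock: 23.45
eef_pos: [0.5651, -0.1426, 0.0333]
tcp_rot: [-0.0, 0.98, -0.2, -0.0]
force: [-5.7, 6.5, 13.1]
gripper_width: 0.0443
grip_force: 63.2
```

```bash
python3 -c "
from h import *
go(.5667,-.1409,.035)"
```

```text
t 23.45 tcp [ 0.5651 -0.1426  0.0333] q [-0.029  0.536  0.212  1.97  -0.179  0.654 -1.677]
yaw x -23.11 toolz [ 1.e-04  7.e-04 -1.e+00] F [-5.68  6.45 13.1 ] T [1.15  0.991 0.329] w 0.0443 63.23297976516187
units [ 0.03 -0.09 -0.07]
```

A torque rise of about 0.25 N m stayed after this step, and the total rise is over 0.4, so the gauge is snug. Now I back off a quarter turn, following the helix up.

Emit:
move_arm:
  commands:
    - [[0, 0, 0, 0, 0, -1], [0, 0, -0.005, 0, 0, -2.5], [0.01, 0, -0.01, 0, 0, -4.2], [0.02, 0, -0.02, 0, 0, -5.9], [0.025, 0, -0.025, 0, 0, -7.6], [0.03, 0, -0.045, 0, 0, -9.3], [0.035, 0, -0.065, 0, 0, -11], [0.04, 0, -0.085, 0, 0, -12.7], [0.045, 0, -0.105, 0, 0, -14.4], [0.05, 0, -0.125, 0, 0, -16.1]]

```text
clock: 24.45
eef_pos: [0.5661, -0.1439, 0.0359]
tcp_rot: [-0.0, 0.876, 0.482, -0.0]
force: [-0.8, 0.5, 1.0]
gripper_width: 0.0448
grip_force: 62.0
```

```bash
python3 -c "
from h import *
go(.5664,-.143,.0365)"
```

```text
t 24.45 tcp [ 0.5661 -0.1439  0.0359] q [ 0.258  0.527 -0.152  1.948  0.122  0.675 -0.533]
yaw x 57.68 toolz [-1.e-04  0.e+00 -1.e+00] F [-0.76  0.54  1.04] T [ 0.244  0.262 -0.107] w 0.0448 61.957176038995385
units [ 0.04 -0.01 -0.02]
```

Emit:
move_arm:
  commands:
    - [[0, 0, -0.01, 0, 0, -1], [0, 0, -0.022, 0, 0, -1.9], [0, 0, -0.022, 0, 0, -1.9], [0, 0, -0.022, 0, 0, -1.9], [0, 0, -0.022, 0, 0, -1.9], [0, 0, -0.022, 0, 0, -1.9], [0, 0, -0.022, 0, 0, -1.9], [0, 0, -0.022, 0, 0, -1.9], [0, 0, -0.022, 0, 0, -1.9], [0, 0, -0.022, 0, 0, -1.9]]

```text
clock: 25.45
eef_pos: [0.5662, -0.1439, 0.0365]
tcp_rot: [0.0, 0.835, 0.551, 0.0]
force: [0.9, -1.3, 1.5]
gripper_width: 0.0443
grip_force: 62.0
```

Emit:
move_arm:
  commands:
    - [[0, 0, 0, 0, 0, 0], [0, 0, 0, 0, 0, 0], [0, 0, 0, 0, 0, 0], [0, 0, 0, 0, 0, 0], [0, 0, 0, 0, 0, 0], [0, 0, 0, 0, 0, 0], [0, 0, 0, 0, 0, 0], [0, 0, 0, 0, 0, 0], [0, 0, 0, 0, 0, 0], [0, 0, 0, 0, 0, 0]]
  claw: 0

```text
clock: 26.45
eef_pos: [0.5662, -0.1438, 0.0365]
tcp_rot: [-0.0, 0.835, 0.551, 0.0]
force: [-0.4, 0.2, -0.2]
gripper_width: 0.0852
grip_force: 0.0
```

```bash
python3 -c "
from h import *
go(.5664,-.143,.0365)
s=optics.grab_frame('scene')
B=s['pixels'][180:290,310:430,::-1]
cv2.imwrite('pics/a5.png',cv2.resize(B,(600,550),interpolation=cv2.INTER_CUBIC))"
```

```text
t 26.45 tcp [ 0.5662 -0.1438  0.0365] q [ 0.29   0.528 -0.192  1.946  0.154  0.681 -0.401]
yaw x 66.83 toolz [ 0.e+00  1.e-04 -1.e+00] F [-0.43  0.15 -0.23] T [-0.03  -0.032  0.032] w 0.0852 0.0
units [ 0.04 -0.   -0.  ]
```

View pics/a5.png

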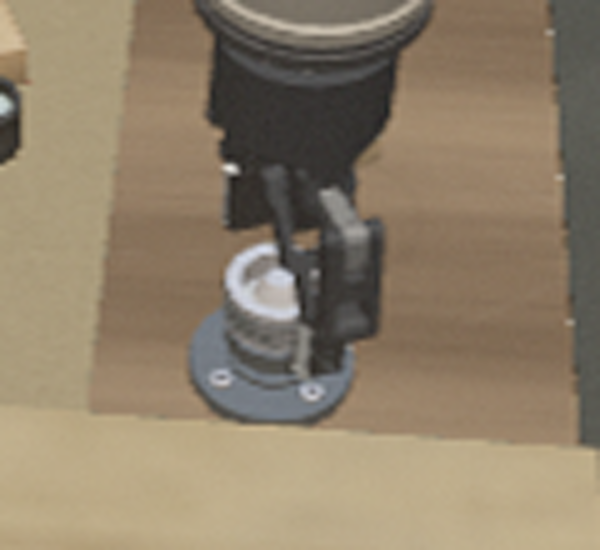

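The gauge sits level on the stud, with its top rim centred at about (270,280). The fingers are open and clear, and the reading is 0 N. I'll retreat straight up.

Emit:
move_arm:
  commands:
    - [[0, 0, -0.3, 0, 0, 0], [0, 0, -0.8, 0, 0, 0], [0, 0, -1.5, 0, 0, 0], [0, 0, -2.3, 0, 0, 0], [0, 0, -3.1, 0, 0, 0], [0, 0, -4, 0, 0, 0], [0, 0, -5, 0, 0, 0], [0, 0, -5.7, 0, 0, 0], [0, 0, -6, 0, 0, 0], [0, 0, -6, 0, 0, 0]]

```text
clock: 27.5
eef_pos: [0.5667, -0.144, 0.188]
tcp_rot: [0.001, 0.835, 0.551, 0.001]
force: [0.2, 0.9, 0.2]
gripper_width: 0.0857
grip_force: 0.0
```

```bash
python3 -c "
from h import *
go(.5664,-.143,.18)
s=optics.grab_frame('scene')
B=s['pixels'][190:280,310:430,::-1]
cv2.imwrite('pics/a6.png',cv2.resize(B,(800,600),interpolation=cv2.INTER_CUBIC))"
```

```text
t 27.5 tcp [ 0.5667 -0.144   0.188 ] q [ 0.319  0.332 -0.222  1.847  0.087  0.97  -0.345]
yaw x 66.82 toolz [ 2.3e-03 -5.0e-04 -1.0e+00] F [0.24 0.85 0.21] T [ 0.011 -0.022  0.037] w 0.0857 0.0
units [ 0.03 -0.03  0.32]
```

View pics/a6.png

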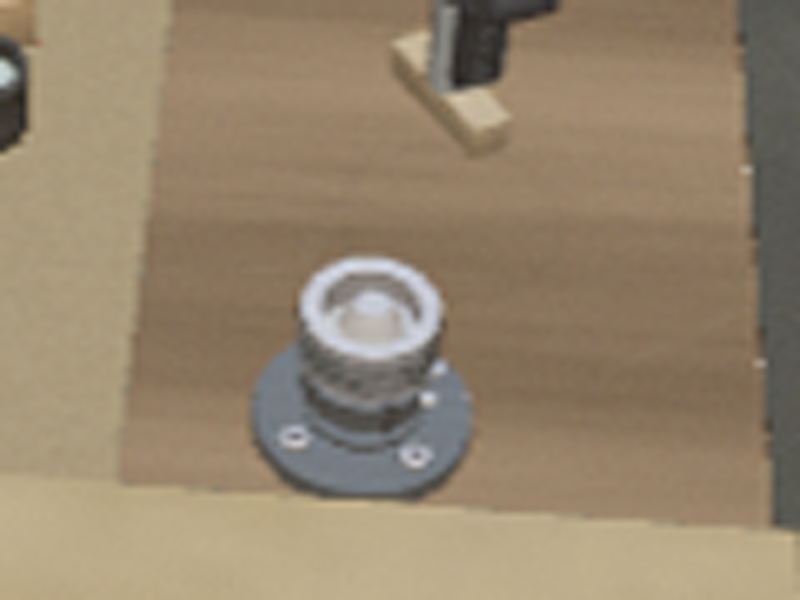

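The gauge sits level on the stud, with its rim centred at (370,307). That puts its top at about 0.061 m, just over the collar, and nothing else has moved. I'm handing in.

```bash
python3 -c "
from station import robot
print(robot.sign_off())"
```

```text
the job is handed in; nothing more can be done
None
```

I screwed the gauge down snug on the collar, backed it off a quarter turn and let go; it sits level about 3 mm above the collar by the arm readings. The job was handed in at about 27.5 s of the 72 s allowed; hand-in returned no verdict.

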